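Hang a rack arm on the slotted post and lock it with the pull-turn knob

ROBOT

A 6-joint arm with a two-finger parallel gripper is mounted at the origin on the work surface. World frame = base frame: x ahead of the robot, y to its left, z up, the work surface at z = 0. Lengths are in m, angles in rad, forces in N, time in s.
With the tool pointing down it reaches from about 0.375 to 0.975 m from the base axis. Payload 3.8 kg.
Tool frame: the origin (TCP) lies at the very end of the fingers, on their centre line; the grasp point (between the pads) lies 19 mm behind it (arm.tcp_to_grasp is the z of the grasp point in the tool frame, in m); z points along the fingers, y is the line along which they close (so a half turn about z gives the same grasp; the last joint's range is limited). The gripper opens to 85 mm and grips with 20 to 120 N. Pads are 22 mm wide; open, the fingers measure 114 mm over their backs; the gripper's body (76 mm by 85 mm) begins 54 mm behind the grasp point. The pads swing forward as they close: fully open they stand 13 mm farther back than shut.
Start: joints at [1.198, 0.264, 1.604, -0, 1.274, -0.037], TCP at [0.222, 0.637, 0.231] pointing down, gripper open.
Joint ranges: [-2.63, 2.63], [-0.94, 2.18], [0.31, 2.57], [-1.31, 4.45], [0, 2.66], [-2.55, 2.55]. Speed limits (rad/s): [2.57, 2.57, 3.14, 3.14, 3.14, 3.14].

INTERFACE

Orientations are given as a unit quaternion [x, y, z, w].
In Python, from plant import arm, optics gives the robot as it stands.
- The arm moves only by the tool arm_command, never from a script. Its argument "commands" is a list of rows, each a list of 3 entries, a list of its own where there are three numbers: the opening, from -1 (shut) to 1 (fully open), so that 0 is half open, then the shift along the tool's x, y, z in units of 25 mm (1.0 is 25 mm), then the turn about the tool's z in units of 5 degrees (1.0 is 5 degrees). In form: [[fingers, [tx, ty, tz], spin], ...]. A call has 1 to 10 rows; each row shifts and turns the commanded pose from where the row before left it, along the tool's axes as they then stand; what a row does not reach is not made up. A row lasts 1/10 s, in which the tool goes at most 50 mm and 8.59 degrees, less where a joint would pass 70% of its speed; a pose out of reach is approached as far as the arm can. A call is refused whole if a number of a shift passes 1 or a number of a turn 1, either way. A call with a gripper value outside its range is refused whole. The fingers move at their own pace and stop on an object; "grip_force" is the grip in N (left out, the last holds). Time passes only in rows, so rows that do not move let the fingers close. It gives the time, the measured TCP pose, the force, the opening and the grip force at its end, in the units of the state.
- arm.get_state(): the state, without advancing time (a new reading comes with each control period).
- optics.read_camera(name): name is "side" or "top"; returns the picture (480x640x3 uint8, red, green, blue); there is no depth.
- optics.camera_params(name): a dict with "fx", "fy", "cx", "cy" (pixels), "k1" (the pictures are not rectified: a ray, as slopes to the right and down, at radius r is drawn at 1 + k1 r^2 times it, then the intrinsics apply), "rvec" (rotation vector, rad) and "tvec" (3), from world to camera coordinates, as OpenCV has them. Camera axes: x right, y down, z forward; pixel columns grow to the right and rows downward; lengths in m; the calibration is good to about 2 mm. A picture is of the moment at which its call begins. camera_params takes no time and is no camera call.
- arm.job_done(): hands the job in; it is judged then, once.
The state is a dict: "clock": time; "joint_pos": joint angles; "dq": joint speeds; "joint_efforts": joint torques, N m; "eef_pos": TCP position; "ee_rot": TCP orientation; "wrist_force": force on the tool from outside, world axes, zero at the start; "torque": the same for the moment, N m; "width": opening from 0.0 (shut) to 1.0 (fully open); "finger_force": force on a finger pad.
Only numpy, scipy, OpenCV 4.12 (cv2) and the standard library are available. Lean on these libraries where they do the work, as an engineer would, in place of code of your own. Each camera call takes 0.05 s, during which the arm holds its last target. There are 200 camera calls.

TASK

Hang the orange rack arm on the blue slotted post: put its two claws into the two slots and press it down until it is fully home. Then lock it with the red knob on top of the post: pull the knob up to its stop, turn it until its latch bar lies straight across the arm, and push it fully back down. Let go, and leave the blue arm and the other things on the bench where they are.

Things in the scene. Friction and masses are not known exactly. Their poses are not given: they have to be found in the camera images.
- rack_arm: Loose orange steel rack arm, 0.33 to 0.6 kg, standing on the bench as it will hang. Origin: on its underside, mid-beam; x along the beam towards the claws, z up. Beam 24 mm wide (y), 36 mm high, x -95 to 85 mm; end stop 36 wide, 52 high at x -103 to -95. Heel plate x 85 to 95, 76 wide, 84 high. Two grey claws on the heel's rear face (x = 95) at y = -22 and +22 mm.
- beam_grip (a point): Top of the orange arm's beam, on its centreline, at body x = 10, z = 36 mm, 75 mm in front of the heel plate, near the centre of mass: pinch the 24 mm wide beam here from above.
- claw_seat (a point): Point midway between the orange arm's claws, on the heel's rear face, level with the undersides of the claws' tongues (body x = 95, z = 46 mm). Axes as the arm. Coincides with post_seat when the arm is fully home.
- claw_end (a point): Lower end of the left claw's lip (body x = 110, y = 22, z = 34 mm). Each claw is 8 mm wide: a tongue 46 to 56 mm above the underside, then a lip down to 34 mm. The lip slants: the gap between heel and lip is about 7 mm at the tongue and 11 mm at its lower end, so going down draws the arm against the post. Claws reach at most 19 mm behind the heel.
- post: Blue slotted post, fixed to the bench (place and yaw vary). Origin on the bench under the knob's axis, z up, its front faces its own -x. Front sheet 6 mm thick, x -35 to -29 mm, 100 wide, hollow and open behind. Black cap x -35 to 35, y -62 to 62, its top 169 mm above the bench. Foot plate 12 mm thick, x -70 to 90, 150 wide.
- post_seat (a point): On the post's front face midway between its slots, level with their lower edges (post x = -35, y = 0, z = 130 mm), axes as the post. Slots at y = -22 and +22, 13 mm wide, z 130 to 160. To hang: arm parallel to the post's x, claw_seat 16 mm above post_seat (claws clear the slots by 4 mm above and below), go in along +x until the heel is 1 to 2 mm off the face, then down 16 mm, closing up to the face.
- stop_block (a point): Top of the yellow stop block on the cap, 11 mm above the cap, 40 mm from the knob's axis, between the post's +y and -x. With the knob in, it stops the latch at a turn of about 0.5; with the knob pulled up more than about 12 mm the latch passes over it.
- knob_grip (a point): On the knob's vertical axis at gripping height: 35 mm above the cap with the knob in, 12 mm below the knob's top. The red knob is a bar 14 mm thick, 46 long, 30 high on a round red hub above the grey latch bar. Its own y axis runs along bar and latch; at turn 0 that is the post's +y.
- latch_tip (a point): Tip of the grey steel latch bar under the knob, on its underside, 62 mm from the knob's axis. The latch is 16 mm wide, 8 thick, in line with the knob's bar; with the knob in it lies 1 mm above the cap, and 2 mm above the heel of an arm that is fully home.
- lock_lift (a joint): How far the knob (with its latch) is pulled up: 0 fully in, 0.016 m at its upper stop. It stays where it is left (about 4 N of friction).
- lock_turn (a joint): Turn of the knob in rad, anticlockwise seen from above: 0 = latch along the post's +y; 1.571 = its stop, latch along the post's -x, straight across the top of a hung arm's heel. Starts between 0.1 and 0.4; stays where it is left.
- blue_arm: A loose blue rack arm of the same length and beam with a narrow heel and one claw: it does not belong on this post. Origin under the middle of its beam. Leave it.
- spool_red: Loose spool of red wire, 84 mm diameter, 75 mm high, standing; origin under its centre. Leave it.
- spool_yellow: Loose spool of yellow wire, same size. Leave it.
- spool_green: Loose spool of green wire, same size. Leave it.
- carton: Loose closed cardboard carton 110 x 80 x 70 mm; origin under its centre. Leave it.
- coupling: Loose steel conduit coupling, a tube 30 mm in diameter and 40 mm high standing on the bench, in front of the post; origin under its centre. Leave it.
- screwdriver: Loose screwdriver lying on the bench. Leave it.
There are look-alikes about, which are no part of the job. There is more than one size of the rack_arm; the job needs the smaller. There is more than one size of the post; the job needs the smaller.

How it is judged:
By the outcome, as a careful person would: the job done as asked, in the order asked, and still so for the second after the job is handed in, with the robot touching nothing.
It also fails if it takes over 62 s, if anything falls off the work surface, if the arm or the gripper's body presses on something with over 40 N, if the wrist force passes 120 N, or if a joint passes its speed limit or range.

## Working session

There is one attempt and no reset: what is moved stays moved. The work goes in short steps, Python scripts to look and compute and a tool call to move; the robot and the scene stay as the last step left them, time stands still between calls to the robot, and variables do not carry over. Pictures are saved under pics/ and viewed, at most 10 in all, crops included, and the job is handed in when it is done.

Besides the shell and the picture viewer there is one more tool, called after "Call:" by a JSON object that holds its "method" and its "body". arm_command: Moves the arm, as the interface text tells. Its arguments: {"type":"object","properties":{"commands":{"type":"array"},"grip_force":{"type":"number"}},"required":["commands"]}

```bash
mkdir -p pics; ls; python3 - <<'E'
from plant import arm, optics
import cv2
for n in("side","top"):
    im=optics.read_camera(n); cv2.imwrite(f"pics/{n}0.png",im[:,:,::-1]); print(n,optics.camera_params(n))
print(arm.get_state(), arm.tcp_to_grasp)
E
```

```text
pics
side {'fx': 478.5718413360767, 'fy': 478.5718413360767, 'cx': 320.61691019966173, 'cy': 235.41157761090082, 'k1': -0.056200687184309754, 'rvec': array([ 2.25663084, -0.70105687,  0.31577163]), 'tvec': array([-0.38467773,  0.30519303,  0.98700507])}
top {'fx': 592.7659951400808, 'fy': 592.7659951400808, 'cx': 328.0122488426062, 'cy': 241.9818677124692, 'k1': -0.02582969949917095, 'rvec': array([ 2.14519549, -2.11781888,  0.20917915]), 'tvec': array([-0.00565289,  0.48791776,  1.51641176])}
{'clock': 0.1, 'joint_pos': array([ 1.19812568e+00,  2.64723741e-01,  1.60527493e+00, -8.58122345e-06,
        1.27372748e+00, -3.69401465e-02]), 'dq': array([-0.00011004, -0.00085272, -0.00397546,  0.00045442,  0.00062481,
       -0.0001563 ]), 'joint_efforts': array([ 2.59395401e-04, -5.16701782e+01, -3.68590343e+01, -7.30986983e-06,
        6.22483087e-03,  6.75293762e-06]), 'eef_pos': array([0.22216385, 0.63666221, 0.23003535]), 'ee_rot': array([ 1.67076649e-01,  9.85943333e-01, -1.04528410e-03, -2.12935241e-04]), 'wrist_force': array([ 0.60997369,  0.98836643, -0.35363652]), 'torque': array([-0.01526335,  0.02221188, -0.00289758]), 'finger_force': 0.0, 'width': 1.0007866798887535} -0.0187
```

View pics/top0.png

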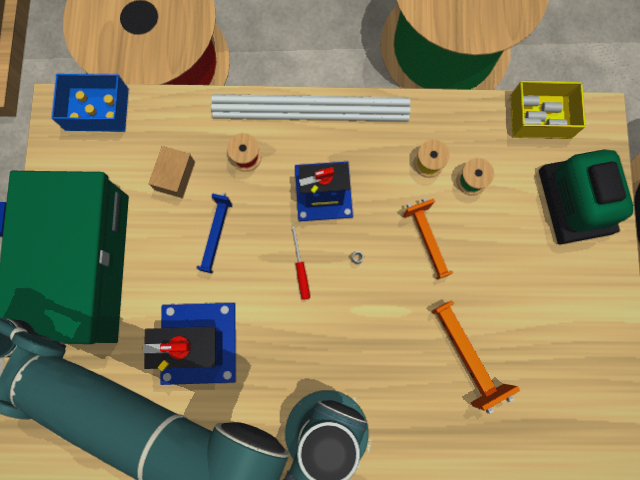

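View pics/side0.png

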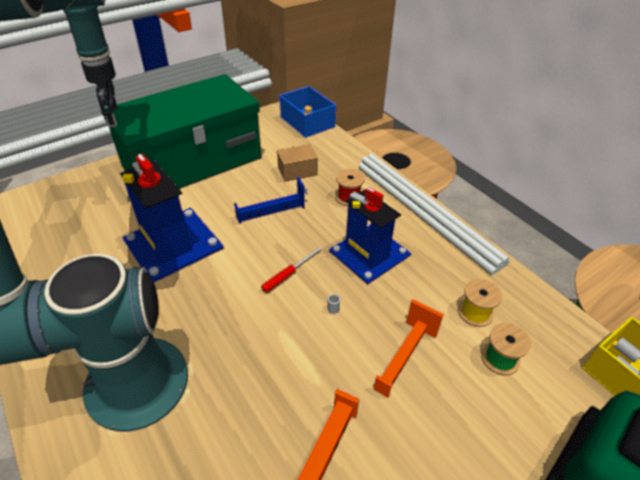

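The top view shows the small post at about (323,190), its knob at (320,178), and the small orange arm from (445,275) to (418,208). The coupling is at (357,257). The side view agrees with this. Next I'll write the helpers and make zoomed crops.

```bash
cat > h.py <<'E'
from plant import arm, optics
import cv2, numpy as np
def cam(n):
    p=optics.camera_params(n); K=np.array([[p['fx'],0,p['cx']],[0,p['fy'],p['cy']],[0,0,1]])
    return K,np.array([p['k1'],0,0,0.]),np.array(p['rvec']),np.array(p['tvec'])
def ray(n,uv):
    K,d,r,t=cam(n); R=cv2.Rodrigues(r)[0]
    q=cv2.undistortPoints(np.array(uv,float).reshape(-1,1,2),K,d).reshape(-1,2)
    return -R.T@t, np.c_[q,np.ones(len(q))]@R
def onz(n,uv,z):
    c,d=ray(n,uv); return c+d*((z-c[2])/d[:,2])[:,None]
def proj(n,X):
    K,d,r,t=cam(n); return cv2.projectPoints(np.array(X,float).reshape(-1,1,3),r,t,K,d)[0].reshape(-1,2)
def two(uva,uvb):  # side, top
    ca,da=ray("side",[uva]); cb,db=ray("top",[uvb]); da,db=da[0],db[0]
    s=np.linalg.lstsq(np.c_[da,-db],cb-ca,rcond=None)[0]; a=ca+s[0]*da;b=cb+s[1]*db
    return (a+b)/2,np.linalg.norm(a-b)
def crop(im,x0,y0,w,h,s,fn):
    cv2.imwrite(fn,cv2.resize(im[y0:y0+h,x0:x0+w,::-1],None,fx=s,fy=s,interpolation=cv2.INTER_CUBIC))
E
python3 - <<'E'
from h import *
t=cv2.imread('pics/top0.png')[:,:,::-1]; s=cv2.imread('pics/side0.png')[:,:,::-1]
a=np.hstack([cv2.resize(t[155:225,285:365],None,fx=5,fy=5,interpolation=2),cv2.resize(s[180:280,320:420],None,fx=3.5,fy=3.5,interpolation=2)])if 0 else np.hstack([cv2.resize(t[155:225,285:365],(400,350),interpolation=2),cv2.resize(t[190:285,390:470],(295,350),interpolation=2)])
cv2.imwrite('pics/crop1.png',a[:,:,::-1])
hsv=cv2.cvtColor(np.ascontiguousarray(t),cv2.COLOR_RGB2HSV)
o=cv2.inRange(hsv,(5,200,90),(14,255,255)); o[:, :390]=0;o[290:]=0;o[:190]=0;o[:,470:]=0
# slices along the rows: orange left/right edges
for r in range(198,280,4):
    x=np.where(o[r])[0]
    if len(x): print(r,x.min(),x.max(),[int(hsv[r,k,2]) for k in x])
E
```

```text
202 423 433 [170, 196, 213, 213, 212, 211, 211, 212, 195, 175, 182]
206 412 429 [183, 200, 213, 212, 212, 213, 212, 198, 178, 172, 144, 107, 108, 112, 111, 110, 111]
210 407 423 [138, 192, 198, 176, 171, 148, 116, 112, 112, 111, 110, 116, 149, 166, 173, 177, 154]
214 405 423 [90, 101, 109, 111, 111, 110, 110, 105, 95, 165, 208, 213, 213, 213, 213, 213, 213, 212]
218 416 424 [101, 177, 212, 212, 212, 213, 212, 213, 213]
222 416 426 [90, 146, 198, 212, 212, 212, 213, 213, 212, 213]
226 420 428 [172, 211, 211, 212, 212, 212, 212, 213, 212]
230 421 429 [102, 177, 212, 212, 213, 213, 213, 212, 213]
234 421 431 [93, 90, 148, 198, 212, 212, 212, 213, 212, 213, 213]
238 425 433 [173, 212, 212, 212, 213, 212, 213, 213, 213]
242 424 435 [92, 126, 188, 213, 212, 211, 211, 212, 213, 213, 211]
246 426 436 [93, 154, 202, 213, 212, 213, 213, 212, 212, 212]
250 429 438 [91, 174, 212, 213, 212, 212, 212, 213, 212, 212]
254 431 440 [128, 191, 213, 213, 213, 212, 213, 212, 212, 212]
258 433 441 [165, 207, 212, 212, 213, 213, 211, 212, 212]
262 434 443 [100, 178, 212, 212, 212, 212, 212, 212, 212, 213]
266 436 445 [138, 193, 211, 212, 213, 212, 211, 212]
270 438 445 [171, 210, 212, 211, 211, 211]
274 439 449 [119, 183, 193, 194, 207, 211, 212, 195, 169, 176]
278 438 438 [98]
```

View pics/crop1.png

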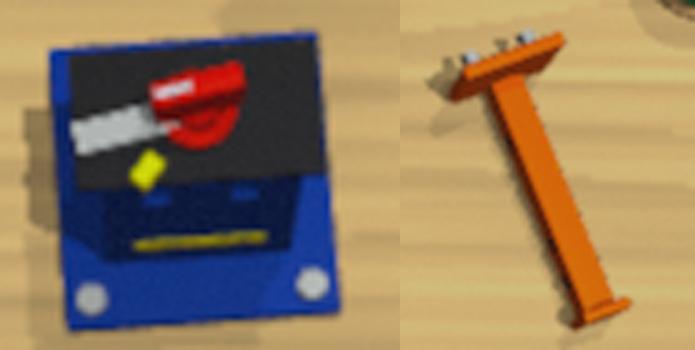

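```bash
python3 - <<'E'
from h import *
t=np.ascontiguousarray(cv2.imread('pics/top0.png')[:,:,::-1])
hsv=cv2.cvtColor(t,cv2.COLOR_RGB2HSV)
o=cv2.inRange(hsv,(5,180,190),(16,255,255)); o[:, :390]=0;o[:,470:]=0
m=[]
for r in range(220,268):
    x=np.where(o[r])[0]; m.append([(x.min()+x.max())/2,r,len(x)])
m=np.array(m); p=onz("top",m[:,:2],.036)
vx,vy,x0,y0=cv2.fitLine(p[:,:2].astype(np.float32),cv2.DIST_HUBER,0,.001,.001).ravel()
if vx<0:vx,vy=-vx,-vy
print('beam dir yaw',np.arctan2(vy,vx),(x0,y0),'width',m[:,2].mean())
# end stop outer (top face far edge) and heel top corners from crop (scale 3.69)
k=3.69
for nm,c,z in [('heelL rear',(463,66),.084),('heelR rear',(562,34),.084),('heel fr R',(566,42),.084),('heel fr L',(451,100),.0),('stop L',(577,314),.052),('stop R',(628,298),.052),('stop R out',(632,304),.052)]:
    uv=[(c[0]-400)/k+390-.4,c[1]/k+190-.4]; print(nm,uv,onz("top",[uv],z)[0])
d=np.array([vx,vy]); 
for nm,uv,z in [('heel top mid',((463+562)/2,(66+34)/2),.084),('stop mid',((577+628)/2,(314+298)/2),.052)]:
    uv=[(uv[0]-400)/k+390-.4,uv[1]/k+190-.4]; P=onz("top",[uv],z)[0]; print(nm,P,'along',(P[:2]-[x0,y0])@d,'perp',np.cross(d,P[:2]-[x0,y0]))
# cap
b=cv2.inRange(hsv,(0,0,0),(180,255,60)); 
g=(t.max(2)<75)&(t.max(2).astype(int)-t.min(2)<22); g=g.astype(np.uint8)*255
g[:155]=0;g[200:]=0;g[:,:290]=0;g[:,360:]=0
ys,xs=np.where(g); pts=np.c_[xs,ys].astype(np.float32); 
P=onz("top",pts,.169)[:,:2].astype(np.float32); r=cv2.minAreaRect(P); print('cap',r)
c=np.array([(70,57),(318,38),(326,172),(80,188)])/5+[285,155]-.4
C=onz("top",c,.169);print(C, C.mean(0), np.linalg.norm(C[1]-C[0]),np.linalg.norm(C[2]-C[1]))
f=np.array([(50,50),(316,33),(340,312),(70,330)])/5+[285,155]-.4
F=onz("top",f,.012);print('foot',F,F.mean(0),[np.linalg.norm(F[i]-F[i-1]) for i in range(4)])
for nm,X in [('C',C),('F',F)]: print(nm,[np.arctan2(*(X[i]-X[j])[[1,0]]) for i,j in((0,3),(1,2))],[np.arctan2(*(X[i]-X[j])[[1,0]])-np.pi/2 for i,j in((0,1),(3,2))])
# yellow stop in side/top
h=cv2.inRange(hsv,(25,150,120),(35,255,255));h[:175]=0;h[196:]=0;h[:,:300]=0;h[:,:300]=0;h[:,330:]=0
print('yellow top',np.argwhere(h).mean(0)[::-1], onz("top",[np.argwhere(h).mean(0)[::-1]],.176))
R=cv2.inRange(hsv,(0,180,170),(4,255,255));R[:160]=0;R[195:]=0;R[:,:300]=0;R[:,345:]=0
print('red bright',cv2.minAreaRect(np.argwhere(R)[:,::-1].astype(np.float32)))
c=np.array([(150,83),(242,62),(247,85),(152,107)])/5+[285,155]-.4
Q=onz("top",c,.169+.047);print('knob top',Q,Q.mean(0), np.linalg.norm(Q[1]-Q[0]),np.linalg.norm(Q[2]-Q[1]),np.arctan2(*(Q[0]-Q[1])[[1,0]])-np.pi/2)
E
```

```text
beam dir yaw 0.3700663 (np.float32(0.48952112), np.float32(-0.27549437)) width 8.520833333333334
heelL rear [406.67317073170733, 207.4861788617886] [ 0.57480291 -0.20242277  0.084     ]
heelR rear [433.50243902439024, 198.81409214092142] [ 0.59917489 -0.2729745   0.084     ]
heel fr R [434.58644986449866, 200.9821138211382] [ 0.593386 -0.275689  0.084   ]
heel fr L [403.42113821138213, 216.70027100271002] [ 0.56953042 -0.20559318  0.        ]
stop L [437.5674796747968, 274.6948509485095] [ 0.40402319 -0.28558249  0.052     ]
stop R [451.3886178861789, 270.35880758807593] [ 0.41588027 -0.32205077  0.052     ]
stop R out [452.47262872628727, 271.98482384823853] [ 0.41164053 -0.32478181  0.052     ]
heel top mid [ 0.58696401 -0.23762762  0.084     ] along 0.1045418807949646 perp 6.041516781023909e-05
stop mid [ 0.40994642 -0.30379819  0.052     ] along -0.08442460710338229 perp 0.0023926086813835165
cap ((0.6250272989273071, 0.014502976089715958), (0.07173406332731247, 0.12110508978366852), 5.173418998718262)
[[ 0.6554373   0.07721461  0.169     ]
 [ 0.66725109 -0.04572627  0.169     ]

[... 637 characters left out ...]
034952184614733), np.float64(0.08767868672561903)] [np.float64(0.08266221603556034), np.float64(0.08289722794678989)]
yellow top [314.  188.5] [[0.59637432 0.03804106 0.176     ]]
red bright ((325.03533935546875, 176.1588134765625), (13.77508544921875, 17.13750648498535), 77.47119140625)
knob top [[ 0.62804284  0.03674763  0.216     ]
 [ 0.63921904 -0.00717721  0.216     ]
 [ 0.62778489 -0.00968532  0.216     ]
 [ 0.61612738  0.03560398  0.216     ]] [0.62779353 0.01387227 0.216     ] 0.04532437854845271 0.011705998441023713 0.24915236114823025<stdin>:18: DeprecationWarning: Arrays of 2-dimensional vectors are deprecated. Use arrays of 3-dimensional vectors instead. (deprecated in NumPy 2.0)
```

Cap and foot agree on the post at (0.627, 0.0135), yaw 0.086, knob turn about 0.16. Arm yaw is 0.370 and beam_grip is at about (0.508, -0.268). The given sizes check out, so I'll rise and spin first.

Call:
{"method": "arm_command", "body": {"commands": [[1,[0,0,-0.55],1],[1,[0,0,-0.55],1],[1,[0,0,-0.55],1],[1,[0,0,-0.55],1],[1,[0,0,-0.55],1],[1,[0,0,-0.55],1],[1,[0,0,-0.55],1],[1,[0,0,-0.55],1],[1,[0,0,-0.55],1],[1,[0,0,-0.55],1]], "grip_force": 60}}

```text
clock: 1.1
eef_pos: [0.2223, 0.637, 0.3685]
ee_rot: [0.57, 0.822, -0.001, 0.0]
wrist_force: [0.4, 0.7, -0.6]
width: 0.997
finger_force: 0.0
```

Call:
{"method": "arm_command", "body": {"commands": [[1,[0,0,0],1],[1,[0,0,0],1],[1,[0,0,0],1],[1,[0,0,0],1],[1,[0,0,0],1],[1,[0,0,0],1],[1,[0,0,0],1],[1,[0,0,0],1],[1,[0,0,0],1],[1,[0,0,0],1]]}}

```text
clock: 2.1
eef_pos: [0.2223, 0.637, 0.3679]
ee_rot: [0.864, 0.504, -0.001, 0.0]
wrist_force: [-0.2, 0.4, 0.2]
width: 1.002
finger_force: 0.0
```

Call:
{"method": "arm_command", "body": {"commands": [[1,[0,0,0],1],[1,[0,0,0],1],[1,[0,0,0],1],[1,[0,0,0],1],[1,[0,0,0],1],[1,[0,0,0],1],[1,[0,0,0],1],[1,[0,0,0],0.9]]}}

```text
clock: 2.9
eef_pos: [0.2223, 0.637, 0.3679]
ee_rot: [0.983, 0.183, -0.0, 0.001]
wrist_force: [-0.5, 0.3, -0.2]
width: 1.001
finger_force: 0.0
```

Call:
{"method": "arm_command", "body": {"commands": [[1,[0.7,1,0],0],[1,[0.7,1,0],0],[1,[0.7,1,0],0],[1,[0.7,1,0],0],[1,[0.7,1,0],0],[1,[0.7,1,0],0],[1,[0.7,1,0],0],[1,[0.7,1,0],0],[1,[0.7,1,0],0],[1,[0.7,1,0],0]]}}

```text
clock: 3.9
eef_pos: [0.4769, 0.4668, 0.3681]
ee_rot: [0.983, 0.184, -0.001, 0.0]
wrist_force: [-0.2, 0.4, 0.6]
width: 0.997
finger_force: 0.0
```

Call:
{"method": "arm_command", "body": {"commands": [[1,[-0.35,1,0],0],[1,[-0.35,1,0],0],[1,[-0.35,1,0],0],[1,[-0.35,1,0],0],[1,[-0.35,1,0],0],[1,[-0.35,1,0],0],[1,[-0.35,1,0],0],[1,[-0.35,1,0],0],[1,[-0.35,1,0],0],[1,[-0.35,1,0],0]]}}

```text
clock: 4.9
eef_pos: [0.4849, 0.2019, 0.3682]
ee_rot: [0.983, 0.185, -0.0, 0.0]
wrist_force: [0.8, -0.4, -0.1]
width: 0.995
finger_force: 0.0
```

Call:
{"method": "arm_command", "body": {"commands": [[1,[-0.35,1,0],0],[1,[-0.35,1,0],0],[1,[-0.35,1,0],0],[1,[-0.35,1,0],0],[1,[-0.35,1,0],0],[1,[-0.35,1,0],0],[1,[-0.35,1,0],0],[1,[-0.35,1,0],0],[1,[-0.35,1,0],0],[1,[-0.35,1,0],0]]}}

```text
clock: 5.9
eef_pos: [0.494, -0.0627, 0.3683]
ee_rot: [0.983, 0.184, -0.0, -0.0]
wrist_force: [0.1, -0.1, 0.6]
width: 0.999
finger_force: 0.0
```

Call:
{"method": "arm_command", "body": {"commands": [[1,[-0.35,1,0.7],0],[1,[-0.35,1,0.7],0],[1,[-0.35,1,0.7],0],[1,[-0.35,1,0.7],0],[1,[-0.35,1,0.7],0],[1,[-0.35,1,0.7],0],[1,[0,0,0],0]]}}

```text
clock: 6.6
eef_pos: [0.4977, -0.2222, 0.2599]
ee_rot: [0.983, 0.183, -0.003, -0.001]
wrist_force: [-0.1, 0.4, -0.3]
width: 1.003
finger_force: 0.0
```

Call:
{"method": "arm_command", "body": {"commands": [[1,[-0.14,0.93,0.5],0],[1,[-0.14,0.94,0.5],0],[1,[0,0,1],0],[1,[0,0,1],0],[1,[0,0,1],0],[1,[0,0,1],0],[1,[0,0,1],0],[1,[0,0,1],0],[1,[0,0,1],0],[1,[0,0,0.5],0]]}}

```text
clock: 7.6
eef_pos: [0.509, -0.265, 0.0492]
ee_rot: [0.983, 0.185, -0.001, -0.001]
wrist_force: [-0.7, -0.7, 0.5]
width: 1.003
finger_force: 0.0
```

Call:
{"method": "arm_command", "body": {"commands": [[1,[0,0,0.6],0],[1,[0,0,0],0],[-1,[0,0,0],0],[-1,[0,0,0],0],[-1,[0,0,0],0],[-1,[0,0,0],0],[-1,[0,0,0],0],[-1,[0,0,0],0],[-1,[0,0,0],0],[-1,[0,0,0],0]]}}

```text
clock: 8.6
eef_pos: [0.5102, -0.2666, 0.0363]
ee_rot: [0.983, 0.184, -0.0, -0.0]
wrist_force: [0.3, -0.4, 0.8]
width: 0.001
finger_force: 0.0
```

The fingers closed just above the beam because I miscounted the descent. I'll reopen, go down 30 mm and close.

Call:
{"method": "arm_command", "body": {"commands": [[1,[0,0,-0.2],0],[1,[0,0,0],0],[1,[0,0,0],0],[1,[0,0,0],0],[1,[0,0,0],0],[1,[0,0,0],0],[1,[0,0,0.5],0],[1,[0,0,0.5],0],[1,[0,0,0.35],0],[1,[0,0,0],0]]}}

```text
clock: 9.6
eef_pos: [0.5083, -0.2655, 0.0048]
ee_rot: [0.983, 0.184, -0.002, -0.002]
wrist_force: [0.1, 0.2, 0.6]
width: 1.001
finger_force: 0.0
```

Call:
{"method": "arm_command", "body": {"commands": [[-1,[0,0,0],0],[-1,[0,0,0],0],[-1,[0,0,0],0],[-1,[0,0,0],0],[-1,[0,0,0],0],[-1,[0,0,0],0],[-1,[0,0,0],0]]}}

```text
clock: 10.3
eef_pos: [0.5108, -0.2669, 0.0083]
ee_rot: [0.983, 0.184, 0.0, 0.0]
wrist_force: [-1.6, 1.0, 4.6]
width: 0.27
finger_force: 61.5
```

Call:
{"method": "arm_command", "body": {"commands": [[-1,[0,0,-0.5],0],[-1,[0,0,-0.5],0],[-1,[0,0,-1],0.65],[-1,[0,0,-1],0.65],[-1,[0,0,-1],0.65],[-1,[0,0,0],0.65],[-1,[0,0,0],0.65],[-1,[0,0,0],0]]}}

```text
clock: 11.1
eef_pos: [0.5099, -0.2664, 0.1081]
ee_rot: [0.999, 0.044, -0.0, 0.0]
wrist_force: [-0.7, 0.5, -4.8]
width: 0.269
finger_force: 60.4
```

Call:
{"method": "arm_command", "body": {"commands": [[-1,[-0.1,-1,0],0],[-1,[-0.1,-1,0],0],[-1,[-0.1,-1,0],0],[-1,[-0.1,-1,0],0],[-1,[-0.1,-1,0],0],[-1,[-0.1,-1,0],0],[-1,[-0.1,-1,0],0],[-1,[-0.1,-1,0],0],[-1,[-0.1,-1,0],0],[-1,[-0.1,-1,0],0]]}}

```text
clock: 12.1
eef_pos: [0.4627, -0.0188, 0.1074]
ee_rot: [0.999, 0.044, -0.0, -0.0]
wrist_force: [-0.3, 0.9, -5.8]
width: 0.267
finger_force: 60.6
```

Call:
{"method": "arm_command", "body": {"commands": [[-1,[-0.15,-0.8,0],0],[-1,[0,0,0],0],[-1,[0,0,0],0]]}}

```text
clock: 12.4
eef_pos: [0.4577, 0.0, 0.1075]
ee_rot: [0.999, 0.045, -0.0, 0.0]
wrist_force: [0.8, -0.2, -5.0]
width: 0.266
finger_force: 60.7
```

```bash
python3 - <<'E'
from h import *
s=arm.get_state(); print(s['eef_pos'],s['ee_rot'],2*np.arctan2(s['ee_rot'][1],s['ee_rot'][0]),s['width'])
t=optics.read_camera("top"); d=optics.read_camera("side")
cv2.imwrite('pics/t1.png',t[:,:,::-1]);cv2.imwrite('pics/s1.png',d[:,:,::-1])
cv2.imwrite('pics/c1.png',np.hstack([cv2.resize(t[150:290,280:380],(400,560),interpolation=2),cv2.resize(d[170:310,300:400],(400,560),interpolation=2)])[:,:,::-1])
E
```

```text
[4.57719084e-01 1.63173344e-05 1.07492726e-01] [ 9.98991937e-01  4.48893253e-02 -9.24377265e-05  2.25088044e-04] 0.08980883215167634 0.26637075271586386
```

View pics/c1.png

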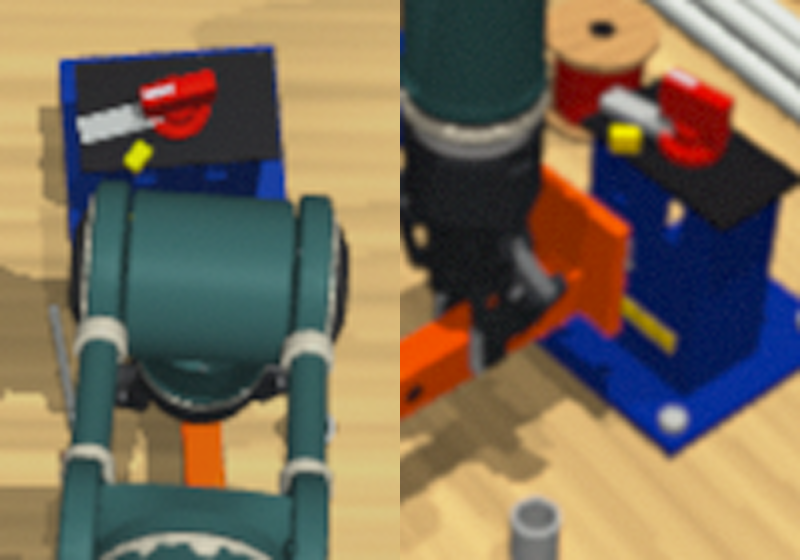

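The left half (top view) shows the arm mostly hidden by the wrist. The right half (side view) shows the heel's right top corner at crop (630,235), the right slot at (672,220) and the cap's near corner at (722,228). I'll check these against the predicted positions.

```bash
python3 - <<'E'
from h import *
def pose(o,yaw,pts):
    c,s=np.cos(yaw),np.sin(yaw); return np.array(pts)@np.array([[c,s,0],[-s,c,0],[0,0,1]])+o
P=np.array([.627,.0135,0]);py=.086
ay=.0898; o=np.array([.4577,0,.0992])-.013*np.array([np.cos(ay),np.sin(ay),0])
q=lambda X:((proj("side",X)-[300,170]+.4)*4+[400,0]).round(1).tolist()
print('post: cap -x-y,cap -x+y,cap+x-y, slotR centre lo/hi, foot -x-y:',q(pose(P,py,[(-.035,-.062,.169),(-.035,.062,.169),(.035,-.062,.169),(-.035,-.022,.130),(-.035,-.022,.160),(-.07,-.075,.012)])))
print('heel fr R top, rear R top, fr R bottom, rear R bot, fr L top:',q(pose(o,ay,[(.085,-.038,.084),(.095,-.038,.084),(.085,-.038,0),(.095,-.038,0),(.085,.038,.084)])))
print('clawR lip end',q(pose(o,ay,[(.11,-.022,.034),(.114,-.022,.056)])))
print('px/m',np.array(q(pose(o,ay,[(.095,-.038,.084),(.105,-.038,.084),(.095,-.048,.084),(.095,-.038,.094)]))))
s=cv2.imread('pics/s1.png')
cv2.imwrite('pics/c2.png',cv2.resize(s[205:275,420-100:320+100+10],None,fx=7,fy=7,interpolation=2))
E
```

```text
post: cap -x-y,cap -x+y,cap+x-y, slotR centre lo/hi, foot -x-y: [[725.0, 229.5], [579.8, 120.4], [809.3, 178.3], [670.7, 241.5], [674.9, 204.3], [673.4, 451.6]]
heel fr R top, rear R top, fr R bottom, rear R bot, fr L top: [[615.4, 235.0], [628.5, 227.2], [606.5, 339.2], [619.0, 331.4], [525.9, 165.0]]
clawR lip end [[622.8, 264.1], [630.4, 233.8]]
px/m [[628.5 227.2]
 [641.5 219.5]
 [640.8 236.7]
 [629.7 214. ]]
```

View pics/c2.png

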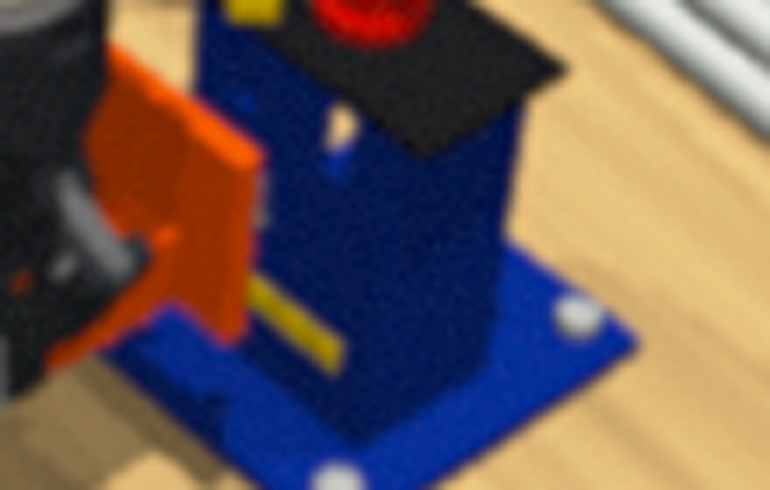

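Predictions and image agree within 1 to 3 mm, and the arm may be about 3 mm further forward than assumed. I'll advance 40 mm gently and watch the force.

Call:
{"method": "arm_command", "body": {"commands": [[-1,[0.3,0.02,-0.04],0],[-1,[0.3,0,0],0],[-1,[0.2,0,0],0],[-1,[0.2,0,0],0],[-1,[0.2,0,0],0],[-1,[0.2,0,0],0],[-1,[0.1,0,0],0],[-1,[0.1,0,0],0],[-1,[0,0,0],0]]}}

```text
clock: 13.4
eef_pos: [0.4982, 0.0029, 0.1085]
ee_rot: [0.999, 0.044, 0.0, 0.0]
wrist_force: [0.1, 0.1, -4.7]
width: 0.27
finger_force: 60.7
```

```bash
python3 - <<'E'
from h import *
s=arm.get_state(); print(s['eef_pos'],2*np.arctan2(s['ee_rot'][1],s['ee_rot'][0]),s['wrist_force'],s['torque'])
d=optics.read_camera("side")
cv2.imwrite('pics/s2.png',d[:,:,::-1]); crop(d,320,195,110,80,7,'pics/c3.png')
E
```

```text
[0.49820723 0.00290112 0.10854764] 0.08757270933406437 [ 0.08910744  0.05074066 -4.71427673] [ 0.0105918  -0.00361037 -0.00315792]
```

View pics/c3.png

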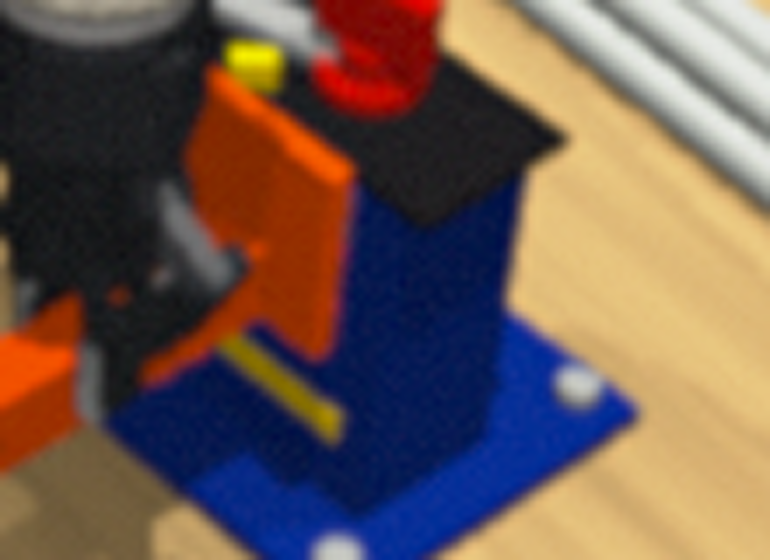

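No contact force with the claws well into the slots (the heel's right edge is next to the face). I'll continue in small steps.

Call:
{"method": "arm_command", "body": {"commands": [[-1,[0.1,0,0],0],[-1,[0.1,0,0],0],[-1,[0.1,0,0],0],[-1,[0,0,0],0]]}}

```text
clock: 13.85
eef_pos: [0.5057, 0.0035, 0.1086]
ee_rot: [0.999, 0.044, 0.0, 0.0]
wrist_force: [-0.9, 0.2, -5.3]
width: 0.27
finger_force: 60.7
```

Call:
{"method": "arm_command", "body": {"commands": [[-1,[0.06,0,0],0],[-1,[0,0,0],0]]}}

```text
clock: 14.05
eef_pos: [0.5062, 0.0036, 0.1083]
ee_rot: [0.999, 0.044, -0.001, 0.0]
wrist_force: [-2.9, -1.2, -3.9]
width: 0.272
finger_force: 60.9
```

Call:
{"method": "arm_command", "body": {"commands": [[-1,[0.06,0,0],0],[-1,[0,0,0],0]]}}

```text
clock: 14.25
eef_pos: [0.5066, 0.0036, 0.108]
ee_rot: [0.999, 0.044, -0.002, 0.0]
wrist_force: [-7.0, -2.0, -2.4]
width: 0.269
finger_force: 61.2
```

Contact at x = 0.506, which is the heel on the face. I'll back off about 1.3 mm and go down.

Call:
{"method": "arm_command", "body": {"commands": [[-1,[-0.17,0,0],0],[-1,[0,0,0],0],[-1,[0,0,0.1],0],[-1,[0,0,0.1],0],[-1,[0,0,0.1],0],[-1,[0,0,0],0]]}}

```text
clock: 14.85
eef_pos: [0.5058, 0.0034, 0.1016]
ee_rot: [0.999, 0.044, 0.002, 0.0]
wrist_force: [3.1, 1.1, -2.8]
width: 0.269
finger_force: 60.9
```

Call:
{"method": "arm_command", "body": {"commands": [[-1,[0,0,0.1],0],[-1,[0,0,0.1],0],[-1,[0,0,0],0]]}}

```text
clock: 15.15
eef_pos: [0.5069, 0.0034, 0.0974]
ee_rot: [0.999, 0.044, 0.003, 0.0]
wrist_force: [5.3, 0.7, 0.4]
width: 0.269
finger_force: 61.5
```

Call:
{"method": "arm_command", "body": {"commands": [[-1,[0.05,0,0.1],0],[-1,[0.03,0,0.1],0],[-1,[0,0,0],0]]}}

```text
clock: 15.45
eef_pos: [0.5083, 0.0036, 0.0918]
ee_rot: [0.999, 0.044, 0.002, 0.0]
wrist_force: [6.5, 0.3, 1.7]
width: 0.268
finger_force: 61.7
```

Call:
{"method": "arm_command", "body": {"commands": [[-1,[0,0,0.1],0],[-1,[0,0,0],0]]}}

```text
clock: 15.65
eef_pos: [0.5091, 0.0036, 0.0898]
ee_rot: [0.999, 0.044, 0.003, 0.0]
wrist_force: [8.3, 0.5, 0.6]
width: 0.272
finger_force: 61.8
```

Call:
{"method": "arm_command", "body": {"commands": [[-1,[0,0,0.1],0],[-1,[0,0,0],0]]}}

```text
clock: 15.85
eef_pos: [0.5089, 0.0037, 0.0886]
ee_rot: [0.999, 0.044, 0.003, 0.0]
wrist_force: [2.6, 0.5, 11.4]
width: 0.269
finger_force: 63.3
```

Call:
{"method": "arm_command", "body": {"commands": [[-1,[0.03,0,0.1],0],[-1,[0,0,0],0]]}}

```text
clock: 16.05
eef_pos: [0.5088, 0.0037, 0.0876]
ee_rot: [0.999, 0.044, 0.001, 0.0]
wrist_force: [-4.8, 0.5, 24.4]
width: 0.268
finger_force: 65.4
```

Call:
{"method": "arm_command", "body": {"commands": [[-1,[0,0,0.12],0],[-1,[0,0,0],0]]}}

```text
clock: 16.25
eef_pos: [0.5088, 0.0037, 0.0866]
ee_rot: [0.999, 0.044, 0.001, 0.0]
wrist_force: [-11.0, 0.8, 38.2]
width: 0.269
finger_force: 67.8
```

Firmly home: stiff contact at 38 N. I'll unload, open, rise and turn towards the knob's bar.

Call:
{"method": "arm_command", "body": {"commands": [[-1,[0,0,-0.18],0],[1,[0,0,0],0],[1,[0,0,0],0],[1,[0,0,0],0],[1,[0,0,0],0],[1,[0,0,0],0],[1,[0,0,-0.5],0],[1,[0,0,-1],0],[1,[0,0,-1],0],[1,[0,0,-1],-1]]}}

```text
clock: 17.25
eef_pos: [0.5069, 0.0036, 0.1743]
ee_rot: [0.996, 0.088, 0.0, 0.0]
wrist_force: [0.2, 0.1, 0.6]
width: 1.0
finger_force: 0.0
```

Call:
{"method": "arm_command", "body": {"commands": [[1,[0,0,-1],-1],[1,[0,0,-1],-1],[1,[0,0,-1],-1],[1,[0,0,-0.6],-1],[1,[0,0,0],-1],[1,[0,0,0],-1],[1,[0,0,0],-1],[1,[0,0,0],-1],[1,[0,0,0],-1],[1,[0,0,0],-1]]}}

```text
clock: 18.25
eef_pos: [0.5069, 0.0036, 0.2635]
ee_rot: [0.865, 0.502, 0.0, 0.0]
wrist_force: [-0.1, 0.9, 1.0]
width: 1.002
finger_force: 0.0
```

Call:
{"method": "arm_command", "body": {"commands": [[1,[0,0,0],-1],[1,[0,0,0],-1],[1,[0,0,0],-1],[1,[0,0,0],-1],[1,[0,0,0],-1],[1,[0,0,0],-1],[1,[0,0,0],-1],[1,[0,0,0],-1],[1,[0,0,0],-0.9],[1,[0,0,0],0]]}}

```text
clock: 19.25
eef_pos: [0.5069, 0.0036, 0.2634]
ee_rot: [0.612, 0.791, 0.0, 0.0]
wrist_force: [-0.4, -0.2, -0.1]
width: 1.001
finger_force: 0.0
```

```bash
python3 - <<'E'
from h import *
s=arm.get_state(); print(s['eef_pos'],2*np.arctan2(s['ee_rot'][1],s['ee_rot'][0]),s['wrist_force'],s['joint_pos'],s['width'])
d=optics.read_camera("side");t=optics.read_camera("top")
cv2.imwrite('pics/s3.png',d[:,:,::-1]);cv2.imwrite('pics/t3.png',t[:,:,::-1])
cv2.imwrite('pics/c4.png',np.hstack([cv2.resize(t[150:290,280:380],(400,560),interpolation=2),cv2.resize(d[170:310,300:400],(400,560),interpolation=2)])[:,:,::-1])
E
```

```text
[0.5069408  0.00363673 0.26342846] 1.8242350678874435 [-0.42735322 -0.18611402 -0.14813235] [-4.19384330e-02 -7.73758208e-02  1.91591197e+00 -3.69908871e-05
  1.30230060e+00 -2.95367375e-01] 1.0011251125562073
```

View pics/c4.png

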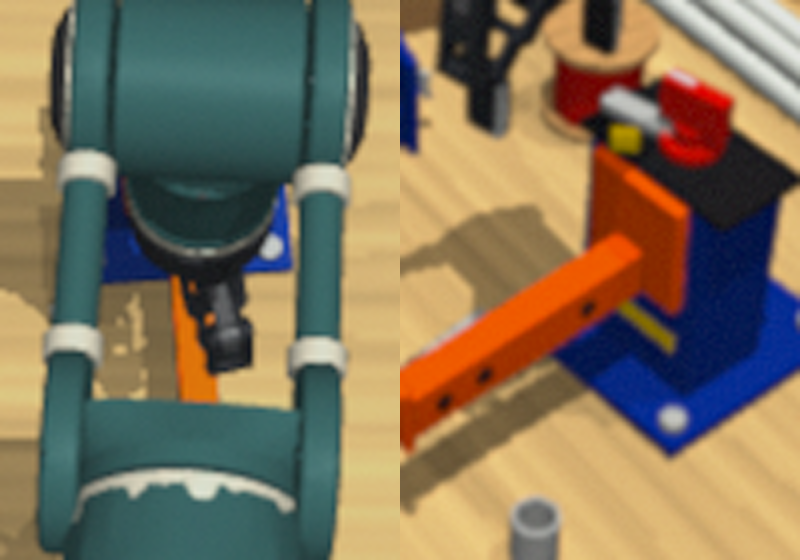

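The arm hangs flush: in the side view the heel top reaches the cap edge, with its right corner at crop (688,218). Next I'll go above the knob and down.

Call:
{"method": "arm_command", "body": {"commands": [[1,[-0.16,0.95,0],0],[1,[-0.16,0.95,0],0],[1,[-0.16,0.95,0],0],[1,[-0.16,0.95,0],0],[1,[-0.18,0.95,0],0],[1,[0,0,0],0],[0,[0,0,0.5],0],[0,[0,0,0.5],0],[0,[0,0,0.5],0],[0,[0,0,0],0]]}}

```text
clock: 20.35
eef_pos: [0.6243, 0.0135, 0.2214]
ee_rot: [0.612, 0.791, -0.002, -0.002]
wrist_force: [-0.7, -0.6, 0.5]
width: 0.499
finger_force: 0.0
```

```bash
python3 - <<'E'
from h import *
s=arm.get_state(); print(s['eef_pos'],2*np.arctan2(s['ee_rot'][1],s['ee_rot'][0]),s['wrist_force'],s['width'])
d=optics.read_camera("side");cv2.imwrite('pics/s4.png',d[:,:,::-1]);crop(d,320,150,110,80,7,'pics/c5.png')
E
```

```text
[0.62425557 0.01353635 0.22140061] 1.8237909751324437 [-0.74019366 -0.63083528  0.50329356] 0.4990908727580181
```

View pics/c5.png

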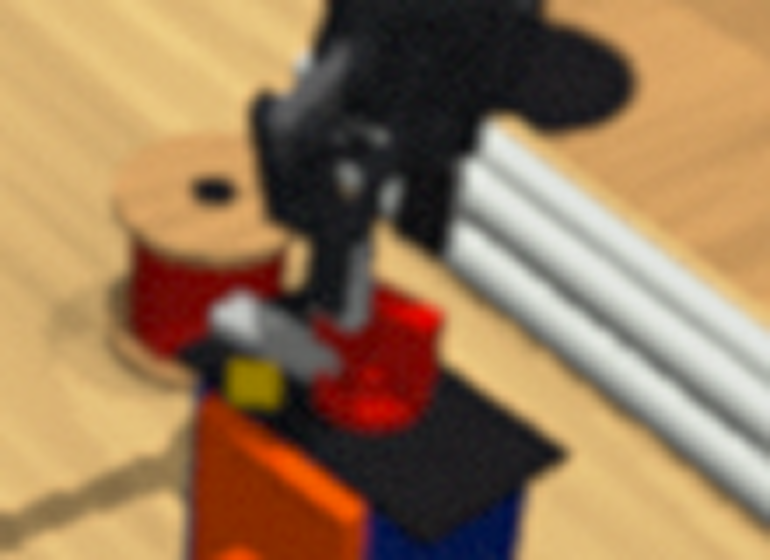

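The front finger is in front of the bar and straddles it properly. I'll descend and close.

Call:
{"method": "arm_command", "body": {"commands": [[0,[0,0.1,0.5],0],[0,[0,0,0.5],0],[0,[0,0,0.45],0],[0,[0,0,0],0],[-1,[0,0,0],0],[-1,[0,0,0],0],[-1,[0,0,0],0],[-1,[0,0,0],0],[-1,[0,0,0],0],[-1,[0,0,0],0]]}}

```text
clock: 21.4
eef_pos: [0.6293, 0.0141, 0.1894]
ee_rot: [0.612, 0.791, -0.0, 0.0]
wrist_force: [-3.8, -0.7, 4.5]
width: 0.156
finger_force: 60.4
```

Call:
{"method": "arm_command", "body": {"commands": [[-1,[0,0,-0.2],0],[-1,[0,0,-0.2],0],[-1,[0,0,-0.15],0],[-1,[0,0,0],0]]}}

```text
clock: 21.8
eef_pos: [0.6293, 0.0141, 0.2028]
ee_rot: [0.612, 0.791, -0.0, -0.0]
wrist_force: [-2.3, -1.1, -2.3]
width: 0.156
finger_force: 59.4
```

Call:
{"method": "arm_command", "body": {"commands": [[-1,[0,0,-0.12],0],[-1,[0,0,0],0]]}}

```text
clock: 22.0
eef_pos: [0.6292, 0.0141, 0.2055]
ee_rot: [0.612, 0.791, -0.0, -0.0]
wrist_force: [-1.4, -0.6, -3.9]
width: 0.15
finger_force: 59.8
```

Call:
{"method": "arm_command", "body": {"commands": [[-1,[0,0,-0.1],0],[-1,[0,0,0],0]]}}

```text
clock: 22.2
eef_pos: [0.6291, 0.0141, 0.2057]
ee_rot: [0.612, 0.791, -0.0, -0.001]
wrist_force: [4.8, -0.3, -17.6]
width: 0.149
finger_force: 59.4
```

Upper stop reached: 16.3 mm of lift, then force. Now I'll ease slightly and turn +80.5°.

Call:
{"method": "arm_command", "body": {"commands": [[-1,[0,0,0.06],-0.5],[-1,[0,0,0],-1],[-1,[0,0,0],-1],[-1,[0,0,0],-1],[-1,[0,0,0],0]]}}

```text
clock: 22.7
eef_pos: [0.6296, 0.0143, 0.2056]
ee_rot: [0.485, 0.875, 0.0, -0.0]
wrist_force: [4.9, -0.6, -14.5]
width: 0.151
finger_force: 59.9
```

Call:
{"method": "arm_command", "body": {"commands": [[-1,[0,0,0],-1],[-1,[0,0,0],-1],[-1,[0,0,0],-1],[-1,[0,0,0],-1],[-1,[0,0,0],-1],[-1,[0,0,0],-1],[-1,[0,0,0],0]]}}

```text
clock: 23.4
eef_pos: [0.6301, 0.015, 0.2056]
ee_rot: [0.242, 0.97, 0.001, 0.0]
wrist_force: [6.0, 1.7, -15.2]
width: 0.151
finger_force: 59.6
```

```bash
python3 - <<'E'
from h import *
s=arm.get_state(); print(s['eef_pos'],2*np.arctan2(s['ee_rot'][1],s['ee_rot'][0]),s['wrist_force'],s['torque'])
E
```

```text
[0.63007381 0.01497406 0.20559671] 2.652491747486156 [  5.98265751   1.70989052 -15.17225698] [ 0.25474418 -1.12838296 -0.00148764]
```

Call:
{"method": "arm_command", "body": {"commands": [[-1,[0,0,0],-1],[-1,[0,0,0],-1],[-1,[0,0,0],-1],[-1,[0,0,0],-1],[-1,[0,0,0],-1],[-1,[0,0,0],-1],[-1,[0,0,0],-0.5],[-1,[0,0,0],0]]}}

```text
clock: 24.2
eef_pos: [0.6302, 0.0159, 0.2056]
ee_rot: [-0.039, 0.999, 0.001, 0.001]
wrist_force: [5.6, 3.4, -16.5]
width: 0.15
finger_force: 59.6
```

```bash
cat > st.py <<'E'
from h import *
s=arm.get_state(); print(s['clock'],s['eef_pos'],2*np.arctan2(s['ee_rot'][1],s['ee_rot'][0])%6.2832,s['wrist_force'],s['torque'],s['width'])
E
python3 st.py
```

```text
24.2 [0.63016804 0.01589663 0.20558902] 3.21887953317465 [  5.5952889    3.36007065 -16.53621149] [ 0.70805547 -1.16931783  0.02469198] 0.15026555953470358
```

Call:
{"method": "arm_command", "body": {"commands": [[-1,[0,0,0],-0.4],[-1,[0,0,0],0]]}}

```text
clock: 24.4
eef_pos: [0.6301, 0.0159, 0.2056]
ee_rot: [-0.055, 0.998, 0.002, 0.001]
wrist_force: [6.7, 4.0, -15.6]
width: 0.152
finger_force: 59.7
```

```bash
python3 st.py
```

```text
24.4 [0.63014111 0.01592392 0.20561643] 3.252153079279687 [  6.69162339   3.95239543 -15.56739614] [ 0.68217967 -1.12442497 -0.47776485] 0.151962935565569
```

The torque jump shows the turn stop. Now I'll push down.

Call:
{"method": "arm_command", "body": {"commands": [[-1,[0,0,0.2],0.1],[-1,[0,0,0.2],0],[-1,[0,0,0.2],0],[-1,[0,0,0.15],0],[-1,[0,0,0],0]]}}

```text
clock: 24.9
eef_pos: [0.6303, 0.0159, 0.1902]
ee_rot: [-0.051, 0.999, 0.001, 0.002]
wrist_force: [0.5, 5.3, -0.5]
width: 0.149
finger_force: 61.9
```

Call:
{"method": "arm_command", "body": {"commands": [[-1,[0,0,0.12],0],[-1,[0,0,0],0]]}}

```text
clock: 25.1
eef_pos: [0.6305, 0.0159, 0.1893]
ee_rot: [-0.051, 0.999, 0.001, 0.002]
wrist_force: [-4.7, 5.3, 7.3]
width: 0.154
finger_force: 62.9
```

Call:
{"method": "arm_command", "body": {"commands": [[-1,[0,0,0.1],0],[-1,[0,0,0],0]]}}

```text
clock: 25.3
eef_pos: [0.6305, 0.0159, 0.1892]
ee_rot: [-0.051, 0.999, 0.001, 0.002]
wrist_force: [-8.0, 5.4, 17.2]
width: 0.152
finger_force: 64.4
```

```bash
python3 st.py
```

```text
25.3 [0.63052581 0.01586334 0.1892187 ] 3.2442335472999098 [-7.98289808  5.41933071 17.1502189 ] [ 0.99827017  1.58718306 -0.39537475] 0.15154956457590046
```

Back to the starting height with 17 N, so it is fully in. I'll unload, open gently, rise and look.

Call:
{"method": "arm_command", "body": {"commands": [[-1,[0,0,-0.06],0.2],[-1,[0,0,0],0],[0,[0,0,0],0],[0,[0,0,0],0],[0,[0,0,0],0],[0,[0,0,0],0],[0,[0,0,-0.5],0],[0,[0,0,-1],0],[0,[0,0,-1],0],[0,[0,0,-1],0]]}}

```text
clock: 26.3
eef_pos: [0.6294, 0.014, 0.2728]
ee_rot: [-0.044, 0.999, -0.0, 0.0]
wrist_force: [0.7, 0.4, -0.1]
width: 0.498
finger_force: 0.0
```

Call:
{"method": "arm_command", "body": {"commands": [[0,[1,0,-0.5],0],[0,[1,0,0],0],[0,[1,0,0],0],[0,[1,0,0],0],[0,[1,-1,0],0],[0,[1,-1,0],0],[0,[0,-1,0],0],[0,[0,-1,0],0],[0,[0,-1,0],0],[0,[0,-1,0],0]]}}

```text
clock: 27.3
eef_pos: [0.4931, -0.1496, 0.2849]
ee_rot: [-0.044, 0.999, -0.0, 0.001]
wrist_force: [0.1, 0.3, -0.2]
width: 0.502
finger_force: 0.0
```

Call:
{"method": "arm_command", "body": {"commands": [[0,[0,-1,0],0],[0,[0,-1,0],0],[0,[0,-1,0],0],[0,[0,-1,0],0],[0,[0,0,0],0],[0,[0,0,0],0]]}}

```text
clock: 27.9
eef_pos: [0.5018, -0.2483, 0.2842]
ee_rot: [-0.043, 0.999, 0.0, 0.0]
wrist_force: [0.3, -0.2, 0.6]
width: 0.499
finger_force: 0.0
```

```bash
python3 st.py; python3 - <<'E'
from h import *
d=optics.read_camera("side");t=optics.read_camera("top");cv2.imwrite('pics/t5.png',t[:,:,::-1])
cv2.imwrite('pics/c6.png',np.hstack([cv2.resize(t[150:290,280:380],(400,560),interpolation=2),cv2.resize(d[170:310,300:400],(400,560),interpolation=2)])[:,:,::-1])
E
```

```text
27.9 [ 0.50177314 -0.24828197  0.2842221 ] 3.227618168328683 [ 0.258976   -0.20295264  0.59737537] [0.01725762 0.06722131 0.03748107] 0.49877573183078106
```

View pics/c6.png

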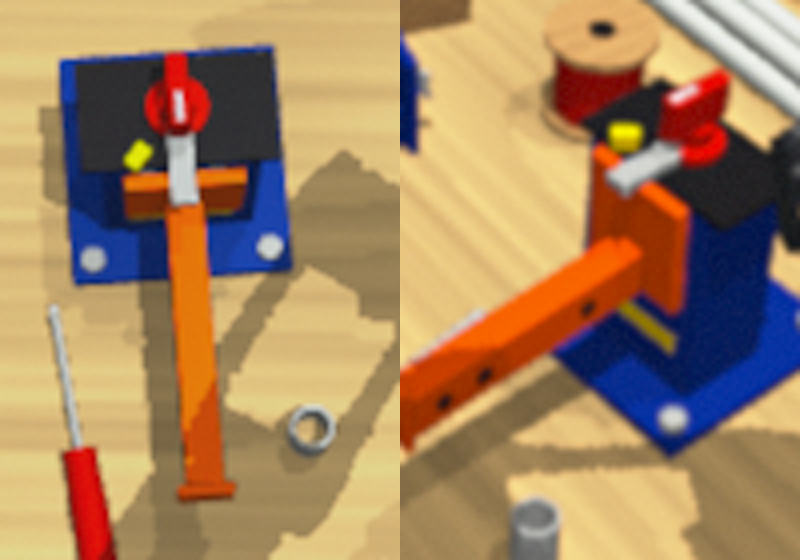

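The latch lies straight across the heel at top crop (182,170), sitting low. The heel is tight against the cap, and the coupling and screwdriver have not moved. Handing in.

```bash
python3 -c "
from plant import arm
print(arm.job_done())"
```

```text
the job is handed in; nothing more can be done
None
```

The orange arm is hung fully home on the small blue post and locked: the knob was pulled to its stop, turned until the latch lies across the arm, and pushed back down. The gripper is clear, and the job was handed in at about 28 s; no verdict came back.

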